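# Press home the cover caps of a stool seat

## Task

Run shut fingertips along the curved row of four domed wooden caps on the round stool seat and gently press each one fully home, one after the other, starting at the cap nearest the dark hand slot and finishing at the far end of the row. Make it one low pass: between caps lift the fingertips only a centimetre or two. Pull no cap out, do not pick up or shift the tins, the jar or the screwdriver, and finish clear of everything.

Things in the scene. Friction and masses are not known exactly. Their poses are not given: they have to be found in the camera images.
- seat: Round pale wooden stool seat, 290 mm across, its top 25 mm above the table, fixed to the table at any yaw. Origin: centre of its underside; z up. The four caps sit on a circle of radius 105 mm about its centre, 72 mm apart, at +60, +20, -20 and -60 degrees from its x axis (positive towards its y axis). A dark hand slot, 84 by 24 mm (a shallow marking, level with the top), lies near the rim at +115 degrees, its long side along the rim.
- cap1_top (a point): Top centre of the first domed dark-wood cap of the row (the one nearest the hand slot): head 30 mm across, 6 mm high. Its top is 6 mm above the seat's top when fully home and up to 10 mm above it at the start.
- cap2_top (a point): Top centre of the second domed dark-wood cap of the row: head 30 mm across, 6 mm high. Its top is 6 mm above the seat's top when fully home and up to 10 mm above it at the start.
- cap3_top (a point): Top centre of the third domed dark-wood cap of the row: head 30 mm across, 6 mm high. Its top is 6 mm above the seat's top when fully home and up to 10 mm above it at the start.
- cap4_top (a point): Top centre of the fourth domed dark-wood cap of the row (the far end of the row): head 30 mm across, 6 mm high. Its top is 6 mm above the seat's top when fully home and up to 10 mm above it at the start.
- cap1 (a joint): How far the first cap is pressed in, in m: 0 to 0.001 at the start, 0.004 fully home against a hard stop. It slides straight down against about 3 N of friction and stays where it is left; negative means pulled out.
- cap2 (a joint): How far the second cap is pressed in, in m: 0 to 0.001 at the start, 0.004 fully home against a hard stop. It slides straight down against about 3 N of friction and stays where it is left; negative means pulled out.
- cap3 (a joint): How far the third cap is pressed in, in m: 0 to 0.001 at the start, 0.004 fully home against a hard stop. It slides straight down against about 3 N of friction and stays where it is left; negative means pulled out.
- cap4 (a joint): How far the fourth cap is pressed in, in m: 0 to 0.001 at the start, 0.004 fully home against a hard stop. It slides straight down against about 3 N of friction and stays where it is left; negative means pulled out.
- tin: Small steel tin, 56 mm across, 40 mm high, standing loose on the seat near its centre, inside the row. Origin: centre of its underside. Leave alone.
- paint_tin: Red tin, 100 mm across, 75 mm high, standing on the table to the left. Origin: centre of its underside. Leave alone.
- screwdriver: Screwdriver lying on the table to the right, some 200 mm long. Leave alone.
- jar: White open cup, 70 mm across, 70 mm high, standing on the table to the right. Origin: centre of its underside. Leave alone.

How it is judged:
By the outcome, as a careful person would: the job done as asked, in the order asked, and still so for the second after the job is handed in, with the robot touching nothing.
It also fails if it takes over 58 s, if anything falls off the work surface, if the arm or the gripper's body presses on something with over 40 N, if the wrist force passes 120 N, or if a joint passes its speed limit or range.

## Robot

A 6-joint arm with a two-finger parallel gripper is mounted at the origin on the work surface. World frame = base frame: x ahead of the robot, y to its left, z up, the work surface at z = 0. Lengths are in mm, angles in rad, forces in N, time in s.
With the tool pointing down it reaches from about 275 to 1000 mm from the base axis. Payload 8.4 kg.
Tool frame: the origin (TCP) lies midway between the tips of the shut fingers; the grasp point (between the pads) lies 19 mm behind it; z points along the fingers, y is the direction in which the jaws open and shut (so a half turn about z gives the same grasp; the last joint's range is limited). The gripper opens to 85 mm and grips with 20 to 120 N. Pads are 22 mm wide; open, the fingers measure 114 mm over their backs; the gripper's body (76 mm by 85 mm) begins 54 mm behind the grasp point. The pads swing forward as they close: fully open they stand 13 mm farther back than shut.
Start: joints at [1.167, 0.353, 1.633, -0, 1.155, -0.002], TCP at [244.421, 575.227, 207.081] pointing down, gripper open.
Joint ranges: [-2.63, 2.63], [-0.92, 2.1], [0.06, 2.66], [-1.3, 4.44], [0, 2.69], [-3.02, 3.02]. Speed limits (rad/s): [2.22, 2.22, 2.79, 3.14, 3.14, 3.14].

## Interface

Orientations are given as [roll, pitch, yaw] about the fixed x, y, z axes, in that order (R = Rz(yaw) Ry(pitch) Rx(roll)).
In Python, from rig import r gives the robot as it stands. The module is installed in compiled form; this text tells all that it offers.
- The arm moves only by the tool drive_tool, never from a script. Its argument "moves" is a list of rows, each a list of 3 entries, a list of its own where there are three numbers: the closure, from 0 (fully open) to 1 (shut), then the shift along the tool's x, y, z in cm, then the turn about the tool's z in degrees. In form: [[claw, [dx, dy, dz], roll], ...]. A call has 1 to 12 rows; each row is the pose to reach, as a shift and turn from the pose measured when the call began, along the tool's axes at that moment; what a row does not reach only later rows make up. A row lasts 1/8 s, in which the tool goes at most 62.5 mm and 10.7 degrees, less where a joint would pass 70% of its speed; a pose out of reach is approached as far as the arm can. A call with a gripper value outside its range is refused whole. The fingers move at their own pace and stop on an object; "grip_force" is the grip in N (left out, the last holds). Time passes only in rows, so rows that repeat a pose let the fingers close. It gives the time, the measured TCP pose, the force and the opening at its end, in the units of the state.
- r.sense(): the state, without advancing time (a new reading comes with each control period).
- r.grab_frame(name): name is "side" or "top"; returns a dict with "color" (400x640x3 uint8, red, green, blue), "fx", "fy", "cx", "cy" (pixels), "pose" (4x4, takes a point from camera to world coordinates). Camera axes: x right, y up, looking along -z (the intrinsics and any distortion apply to the point x, -y, -z); pixel columns grow to the right and rows downward; lengths in mm; the calibration is good to about 2 mm. A picture is of the moment at which its call begins. There is no depth.
- r.sign_off(): hands the job in, once; it reports no verdict.
Trained networks look in the newest picture that a camera, given by its name, has taken for a name from the list of things; names that differ only in an ending like _2 or _b are one class to them, and where a whole thing is asked for, a point or a joint stands for the part that bears it (a point fixed in the world has none). Each returns a list of dicts, best first, with "score" (0 to 1); they miss things now and then, are a little off and sometimes report something else, mostly with a low value. They report only what shows in the picture. A call takes as long as a camera call.
- r.outline_of(thing, camera): "mask" (400x640 bool, what is visible of it) and "at" ([column, row] in pixels, amid what is visible of it).
- r.spot_point(thing, camera): "at" ([column, row] in pixels: a listed point, or the origin of a listed thing).
The state is a dict: "clock": time; "qpos": joint angles; "qvel": joint speeds; "joint_efforts": joint torques, N m; "eef_pos": TCP position; "tcp_rot": TCP orientation; "contact_force": force on the tool from outside, world axes, zero at the start; "wrist_torque": the same for the moment, N m; "opening": opening from 0.0 (shut) to 1.0 (fully open).
Only numpy, scipy, OpenCV 4.12 (cv2) and the standard library are available. Lean on these libraries where they do the work, as an engineer would, in place of code of your own. Each camera call takes 0.05 s, during which the arm holds its last target.

## Working session

There is one attempt and no reset: what is moved stays moved. The work goes in short steps, Python scripts to look and compute and a tool call to move; the robot and the scene stay as the last step left them, time stands still between calls to the robot, and variables do not carry over. Pictures are saved under pics/ and viewed, and the job is handed in when it is done.

Besides the shell and the picture viewer there is one more tool, called after "Request:" by a JSON object that holds its "fn" and its "kwargs", one argument or row to a line. drive_tool: Moves the arm, as the interface text tells. Its arguments: {"type":"object","properties":{"moves":{"type":"array"},"grip_force":{"type":"number"}},"required":["moves"]}

```bash
mkdir -p pics
cat > h.py <<'E'
import numpy as np, cv2
from rig import r
def ray(f,px):
    P=np.array(f["pose"]); d=np.array([(px[0]-f["cx"])/f["fx"],-(px[1]-f["cy"])/f["fy"],-1.0])
    return P[:3,3],P[:3,:3]@d
def onplane(f,px,z):
    o,d=ray(f,px); return o+d*(z-o[2])/d[2]
def proj(f,p):
    P=np.array(f["pose"]); c=P[:3,:3].T@(np.array(p)-P[:3,3]); return np.array([f["cx"]+f["fx"]*c[0]/-c[2], f["cy"]-f["fy"]*c[1]/-c[2]])
E
python3 - <<'E'
from h import *
print({k:np.round(v,3) for k,v in r.sense().items()})
for n in("top","side"):
    f=r.grab_frame(n); cv2.imwrite(f"pics/a_{n}.png",f["color"][:,:,::-1])
    print(n,{k:(np.round(v,3).tolist()) for k,v in f.items() if k!="color"})
    for t in ["cap1_top","cap2_top","cap3_top","cap4_top","seat","tin","paint_tin","jar","screwdriver"]:
        z={"c":34,"t":25}.get(t[0],0)
        for d in r.spot_point(t,n)[:4]:
            print(t,np.round(d["score"],2),np.round(d["at"],1),np.round(onplane(f,d["at"],z),1))
E
```

```text
{'clock': np.float64(0.0), 'qpos': array([ 1.167,  0.354,  1.634,  0.   ,  1.155, -0.002]), 'qvel': array([-0.   , -0.   ,  0.   ,  0.002,  0.   ,  0.   ]), 'joint_efforts': array([ 1.0000e-03, -6.0527e+01, -3.4205e+01,  0.0000e+00,  1.0000e-02,
        0.0000e+00]), 'eef_pos': array([244.237, 574.768, 206.384]), 'tcp_rot': array([-3.14, -0.  ,  2.74]), 'contact_force': array([-0.404, -0.254, -0.282]), 'wrist_torque': array([ 0.028,  0.035, -0.067]), 'opening': np.float64(1.0)}
top {'fx': 362.82, 'fy': 362.82, 'cx': 317.614, 'cy': 198.744, 'pose': [[-0.02, 0.998, -0.053, 475.535], [-0.999, -0.022, -0.033, 3.037], [-0.034, 0.053, 0.998, 1071.697], [0.0, 0.0, 0.0, 1.0]]}
cap1_top 0.61 [329.  214.9] [484.    5.4  34. ]
cap2_top 0.42 [306.4 220.7] [468.8  70.3  34. ]
cap3_top 0.38 [282.3 213.2] [491.7 139.2  34. ]
cap4_top 0.42 [274.9 196.7] [539.6 159.8  34. ]
seat 0.98 [307.3 189.4] [561.2  68.1   0. ]
tin 0.61 [317.7 179.1] [588.4  35.9  25. ]
paint_tin 0.67 [204.7 216.4] [487.5 376.1   0. ]
jar 0.66 [450.8 164.7] [ 624.2 -355.3    0. ]
screwdriver 0.86 [452.2 233.9] [ 421.7 -351.4    0. ]
side {'fx': 487.534, 'fy': 487.534, 'cx': 324.014, 'cy': 198.038, 'pose': [[0.857, 0.331, -0.396, -37.612], [-0.516, 0.515, -0.684, -960.097], [-0.023, 0.79, 0.612, 936.207], [0.0, 0.0, 0.0, 1.0]]}
cap1_top 0.61 [335.3 198. ] [574.5  30.2  34. ]
cap1_top 0.37 [314.1 211.2] [488.9  10.3  34. ]
cap2_top 0.67 [263.2 163.2] [472.5 321.6  34. ]
cap2_top 0.5 [296.2 204.2] [460.4  67.6  34. ]
cap3_top 0.4 [292.1 189.6] [484.4 138.5  34. ]
cap3_top 0.24 [264.2 164.6] [471.7 312.2  34. ]
cap4_top 0.51 [303.8 179.6] [540.9 165.3  34. ]
seat 0.93 [329.  201.9] [570.6  61.3   0. ]
tin 0.58 [336.3 199.8] [578.4  30.8  25. ]
paint_tin 0.62 [262.4 162.6] [491.  374.9   0. ]
jar 0.76 [431.3 279.3] [ 623.8 -353.8    0. ]
screwdriver 0.72 [371.3 311.3] [ 433.9 -356.3    0. ]
```

Run:
```python
import cv2
a=cv2.imread("pics/a_top.png");b=cv2.imread("pics/a_side.png")
cv2.imwrite("pics/a_topz.png",cv2.resize(a[130:250,240:400],(800,600),interpolation=3))
cv2.imwrite("pics/a_sidez.png",cv2.resize(b[140:260,250:410],(800,600),interpolation=3))
```

```text
(no output)
```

View pics/a_top.png

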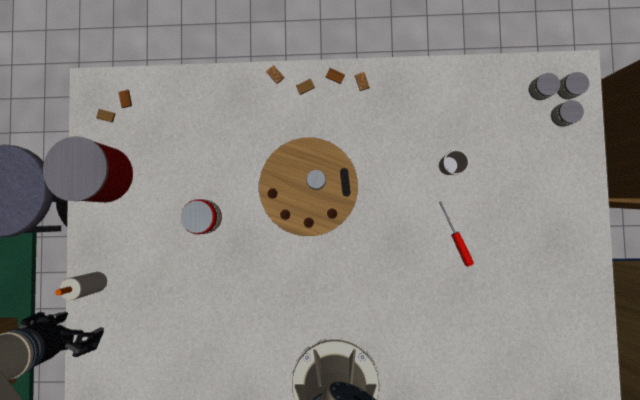

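View pics/a_topz.png

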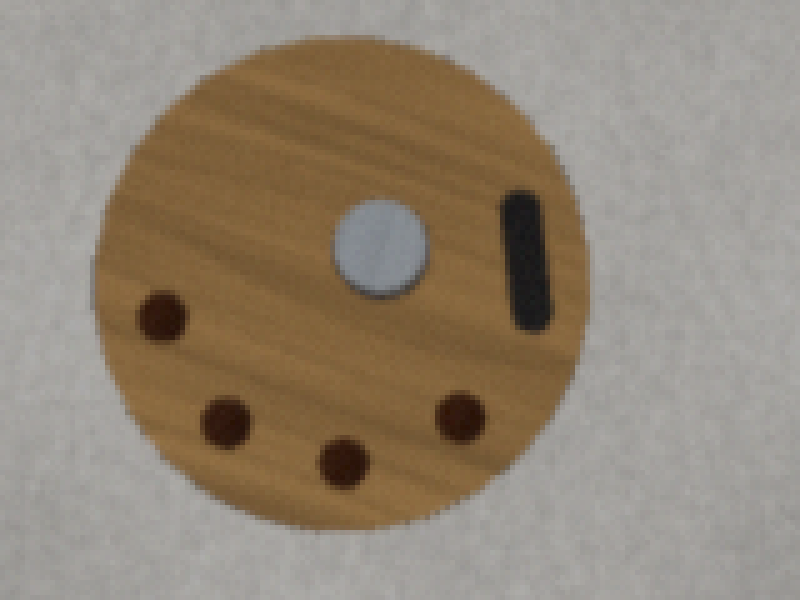

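View pics/a_sidez.png

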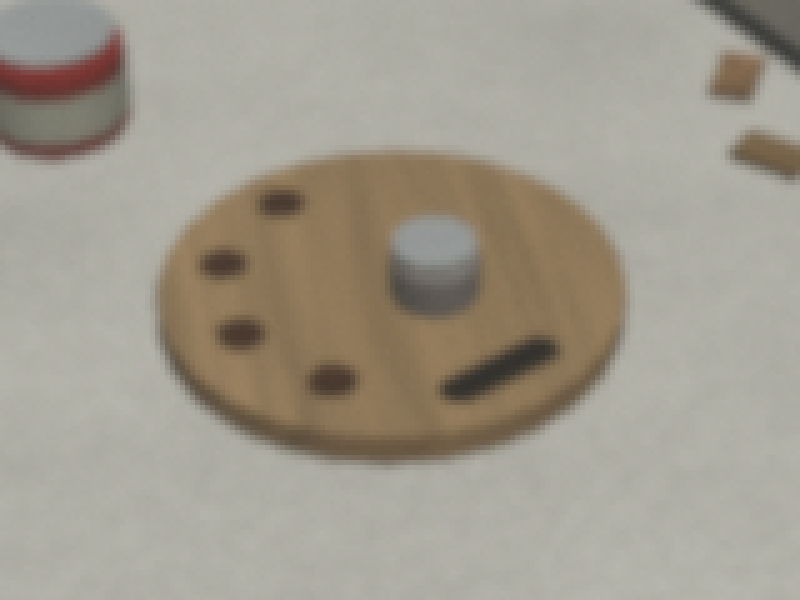

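The zoomed views show four dark caps. In top-image pixels, cap1 is about (332,213), cap2 (309,223), cap3 (285,214) and cap4 (272,193). The hand slot is at (345,182) and the tin at (317,180). The network points are a few pixels off, so I'll use colour centroids and fit the known row geometry.

```bash
cat > fit.py <<'E'
from h import *
from scipy.optimize import least_squares
a=np.radians([60,20,-20,-60])
F={n:r.grab_frame(n) for n in("top","side")}
init={"top":[(332,213.4),(308.8,222.6),(285.2,214.4),(272.4,193.4)],"side":[(316.4,216),(298.2,206.6),(294.4,192.8),(306.2,180.4)]}
obs={}
for n,f in F.items():
    g=f["color"].astype(float).max(2)
    for i,(u,v) in enumerate(init[n]):
        x0,y0=int(round(u)),int(round(v)); w=g[y0-6:y0+7,x0-7:x0+8]
        yy,xx=np.mgrid[y0-6:y0+7,x0-7:x0+8]; wt=np.clip(110-w,0,None)
        if n=="side": wt=np.clip(120-w,0,None)
        obs[n,i]=np.array([(wt*xx).sum(),(wt*yy).sum()])/wt.sum()
    print(n,[obs[n,i].round(1).tolist() for i in range(4)],[onplane(f,obs[n,i],32).round(1)[:2].tolist() for i in range(4)])
def caps(p,z=32): return np.c_[p[0]+105*np.cos(p[2]+a),p[1]+105*np.sin(p[2]+a),np.full(4,z)]
def res(p,ns): return np.concatenate([onplane(F[n],obs[n,i],32)[:2]-caps(p)[i,:2] for n in ns for i in range(4)])
for ns in (["top"],["side"],["top","side"]):
    s=least_squares(res,[565,65,3.4],args=(ns,)); print(ns,s.x.round(3),s.fun.round(1)); print(caps(s.x).round(1).tolist())
for n in F:
    o=r.outline_of("seat",n)[0]["mask"]; 
    c,_=cv2.findContours(o.astype(np.uint8),0,1); c=max(c,key=len)[:,0]
    e=np.array([onplane(F[n],q,25)[:2] for q in c])
    if n=="top":
        t=least_squares(lambda p:np.hypot(*(e-p[:2]).T)-p[2],[565,65,145],loss="soft_l1"); print("seat",t.x)
    o=r.outline_of("tin",n)[0]; print("tin",n,onplane(F[n],o["at"],65))
E
python3 fit.py
```

```text
top [[331.7, 213.3], [308.4, 222.3], [284.9, 214.3], [272.2, 193.1]] [[488.5, -2.6], [464.2, 64.8], [488.5, 131.9], [550.2, 167.9]]
side [[315.9, 215.8], [297.8, 206.4], [294.2, 192.4], [305.7, 180.2]] [[484.1, -8.5], [460.6, 58.3], [484.4, 124.8], [545.8, 161.9]]
['top'] [568.91   64.748   2.794] [-0.1  0.3  0.3  0.2  0.1 -0.2 -0.3 -0.3]
[[488.6, -2.9, 32.0], [463.9, 64.6, 32.0], [488.4, 132.1, 32.0], [550.5, 168.1, 32.0]]
['side'] [564.815  58.47    2.795] [-0.5  0.8  0.7  0.1  0.2 -0.9 -0.5  0.1]
[[484.6, -9.2, 32.0], [459.8, 58.2, 32.0], [484.2, 125.7, 32.0], [546.3, 161.8, 32.0]]
['top', 'side'] [566.862  61.609   2.795] [ 1.9  3.5  2.3  3.4  2.2  3.   1.8  2.9 -2.5 -2.4 -1.3 -3.1 -1.8 -4.1
 -2.6 -3.1]
[[486.6, -6.1, 32.0], [461.9, 61.4, 32.0], [486.3, 128.9, 32.0], [548.4, 165.0, 32.0]]
seat [569.57392922  65.78195396 142.81655117]
tin top [588.664072    37.01565578  65.        ]
tin side [562.57371738   7.94734996  65.        ]
```

```bash
cat > d.py <<'E'
from h import *
import sys
from scipy.spatial.transform import Rotation as Ro
s=r.sense(); R=Ro.from_euler("xyz",s["tcp_rot"]).as_matrix()
p=np.array(s["eef_pos"]); t=np.array([float(v) for v in sys.argv[1:4]])
print("p",p.round(2),"rpy",np.round(s["tcp_rot"],4),"F",np.round(s["contact_force"],2),"op",s["opening"],"t",s["clock"])
print("tool cm",(R.T@(t-p)/10).round(2),"yaw to pi deg",np.degrees(s["tcp_rot"][2])-180)
E
python3 d.py 487 -3 110
```

```text
p [244.43 575.22 207.1 ] rpy [-3.1416 -0.      2.7398] F [0.14 0.78 0.58] op 1.005428062466026 t 1.3
tool cm [-44.94 -43.73   9.71] yaw to pi deg -23.02176480434889
```

Request:
{"fn": "drive_tool", "kwargs": {
  "moves": [
    [1,[-4,-3.9,0],-2.3],
    [1,[-8,-7.8,0],-4.6],
    [1,[-12,-11.7,0.5],-7],
    [1,[-16,-15.6,1],-9.3],
    [1,[-20,-19.5,1.5],-11.6],
    [1,[-24,-23.4,2],-14],
    [1,[-28,-27.3,3],-16],
    [1,[-32,-31.2,4],-18],
    [1,[-36,-35.1,5],-20],
    [1,[-40,-39,6],-22],
    [1,[-43,-42,7],-23],
    [1,[-44.9,-43.7,8],-23]
  ],
  "grip_force": 40
}}

```text
clock: 2.8
eef_pos: [487.6, -4.6, 127.0]
tcp_rot: [-3.141, 0.001, 3.14]
contact_force: [0.2, -0.1, 0.1]
opening: -0.001
```

```bash
python3 d.py 487 -3 90
```

```text
p [487.55  -4.6  126.97] rpy [-3.1414e+00  7.0000e-04  3.1397e+00] F [ 0.23 -0.1   0.11] op -0.0007408218644659185 t 2.8
tool cm [0.06 0.16 3.7 ] yaw to pi deg -0.10763094349076141
```

Request:
{"fn": "drive_tool", "kwargs": {
  "moves": [
    [1,[0.1,0.2,3.5],0],
    [1,[0.1,0.2,7],0],
    [1,[0.1,0.2,7.5],0],
    [1,[0.1,0.2,7.5],0]
  ]
}}

```text
clock: 3.3
eef_pos: [486.8, -2.5, 52.4]
tcp_rot: [-3.141, 0.001, 3.14]
contact_force: [-0.0, -0.5, 0.3]
opening: -0.001
```

Run:
```python
from h import *
s=r.sense(); p=np.array(s["eef_pos"]); print(p,s["contact_force"])
for n,(x,y) in {"top":(270,130),"side":(250,130)}.items():
    f=r.grab_frame(n); c=f["color"][y:y+120,x:x+160,::-1]
    im=cv2.resize(c,(800,600),interpolation=3)
    q=proj(f,p); print(n,q)
    q=((q-[x,y]+.5)*5).astype(int); cv2.circle(im,tuple(int(v) for v in q),3,(0,255,0),-1)
    q=((proj(f,[487,-4,34])-[x,y]+.5)*5).astype(int); cv2.circle(im,tuple(int(v) for v in q),3,(255,0,0),-1)
    cv2.imwrite(f"pics/b_{n}.png",im)
```

```text
[486.8242759   -2.52783656  52.38562573] [-0.00546009 -0.54150818  0.34966166]
top [331.7827718  213.79317671]
side [315.49436287 208.88239544]
```

View pics/b_top.png

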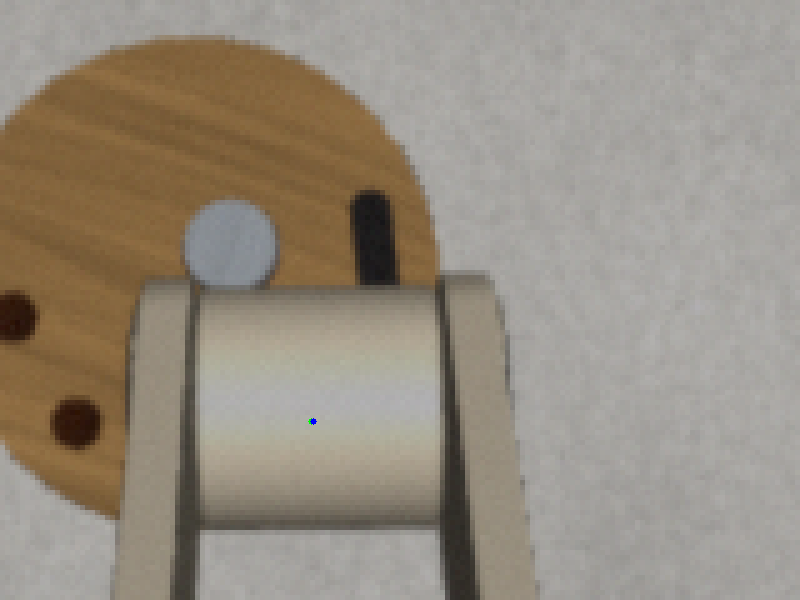

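View pics/b_side.png

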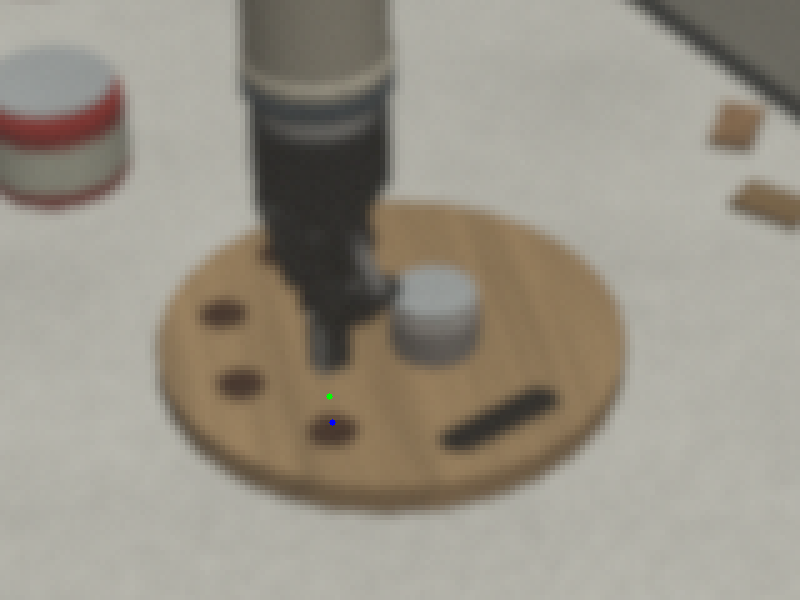

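Run:
```python
from h import *
f=r.grab_frame("side")
x,y=295,180
c=f["color"][y:y+45,x:x+60,::-1]
im=cv2.resize(c,(780,585),interpolation=cv2.INTER_NEAREST)
p=r.sense()["eef_pos"]
for k,q in enumerate([p,p+[0,0,19]]):
    q=((proj(f,q)-[x,y]+.5)*13).astype(int); cv2.circle(im,tuple(int(v) for v in q),4,(0,255,255*k),-1)
cv2.imwrite("pics/c_side.png",im)
f=r.grab_frame("top")
# seat rim on both
for n in ("top","side"):
    g=r.grab_frame(n); 
    hsv=cv2.cvtColor(g["color"],cv2.COLOR_RGB2HSV); 
    m=((hsv[...,1]>70)&(hsv[...,0]<30)).astype(np.uint8); m[:, :250]=0;m[:,400:]=0;m[:130]=0;m[260:]=0
    k,l,st,_=cv2.connectedComponentsWithStats(m); j=1+st[1:,4].argmax(); ys,xs=np.where(l==j)
    ch=cv2.convexHull(np.c_[xs,ys].astype(np.int32))[:,0]
    print(n,st[j],len(ch))
    e=np.array([onplane(g,q,25)[:2] for q in ch])
    t=least_squares(lambda p:np.hypot(*(e-p[:2]).T)-145,[567,63],loss="soft_l1") if 0 else None
    from scipy.optimize import least_squares
    t=least_squares(lambda p:np.hypot(*(e-p[:2]).T)-p[2],[567,63,145],loss="soft_l1"); print(t.x, np.c_[e,t.fun].round(1)[::3].tolist())
```

```text
top [ 259  138   99   96 4748] 34
[569.12090638  65.33824198 143.01993809] [[562.8, -77.1, -0.5], [440.2, 127.5, 0.1], [463.9, 162.0, -0.2], [525.6, 201.9, 0.3], [589.9, 207.0, 0.2], [665.4, 170.9, -0.2], [693.9, 135.2, -0.0], [707.7, 99.8, -0.2], [705.5, 20.9, 0.4], [686.8, -16.5, 0.3], [644.8, -56.1, 0.0], [583.1, -77.6, 0.6]]
side [ 282  171   92   61 3495] 35
[561.08743808  50.08649197 145.7841692 ] [[657.1, -49.7, -7.3], [592.7, -90.6, -1.6], [544.4, -95.9, 1.2], [483.0, -77.0, 3.4], [441.9, -35.6, 1.1], [420.4, 14.3, -0.6], [423.5, 83.1, -4.2], [464.9, 156.8, -2.1], [519.1, 191.8, 2.0], [664.9, 157.9, 3.9], [693.6, 112.2, 0.5], [695.0, 8.6, -5.5]]
```

View pics/c_side.png

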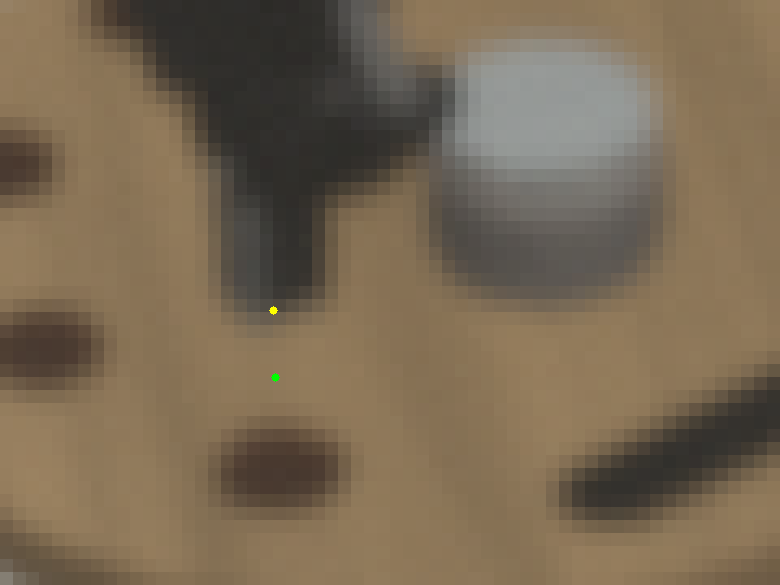

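Run:
```python
from h import *
a=cv2.imread("pics/a_side.png").astype(int)
f=r.grab_frame("side"); b=f["color"][:,:,::-1].astype(int)
d=np.abs(a-b).max(2); x,y=295,185
print(d[195:214,308:326])
s=r.sense(); print(s["eef_pos"],s["qpos"])
t=r.grab_frame("top")
for z in(52,150,250,350): print(z,proj(t,[486.8,-2.5,z]).round(1),proj(f,[486.8,-2.5,z]).round(1))
for n in("cap1_top","cap2_top","cap3_top","cap4_top"): print(n,[(np.round(q["score"],2),np.round(q["at"],1)) for q in r.spot_point(n,"side")])
```

```text
[[ 1  4 16 43 64 77 81 90 92 95 94 81 54 37 26 22 13  5]
 [ 1  3 15 40 62 69 73 88 94 96 91 70 40 17  7  7  3  2]
 [ 2  4 14 40 62 67 73 85 93 92 90 69 33 11  2  1  1  1]
 [ 1  3 14 35 61 64 73 84 91 96 88 66 33 10  2  1  1  1]
 [ 1  2 13 35 60 67 72 82 92 94 89 68 33 11  1  1  2  1]
 [ 1  1  9 33 59 65 71 83 91 94 88 68 34  9  1  1  1  2]
 [ 1  1  8 31 57 65 71 82 90 91 87 66 33 10  2  1  1  1]
 [ 3  2  5 24 47 61 70 80 87 85 75 54 25  7  2  3  1  2]
 [ 1  1  4 14 31 46 59 67 70 61 48 35 16  3  1  1  1  2]
 [ 1  1  0  6 14 25 37 42 40 31 24 13  5  2  0  1  1  1]
 [ 1  1  1  1  5 11 16 18 16  8  5  3  2  2  0  1  1  2]
 [ 2  1  2  1  3  1  3  4  2  2  0  1  2  1  0  1  1  1]
 [ 0  1  0  1  1  2  1  1  1  2  1  1  2  0  0  1  1  1]
 [ 1  2  2  1  2  1  1  1  2  2  1  1  1  2  1  1  1  2]
 [ 1  1  1  0  1  1  1  0  1  1  1  2  2  1  0  2  1  2]
 [ 1  1  1  3  2  1  1  1  2  1  1  1  1  3  1  1  2  1]
 [ 0  1  2  1  1  3  2  1  2  2  1  2  0  1  2  3  2  1]
 [ 3  2  2  1  1  1  1  1  1  1  0  2  1  2  2  2  2  1]
 [ 2  1  1  1  1  1  3  2  1  1  2  2  1  1  2  1  2  0]]
[487.08721423  -2.52919288  52.67431774] [-8.14331178e-03  3.58055100e-01  2.05055853e+00 -2.55783459e-04
  7.30946001e-01 -1.57702077e+00]
52 [331.8 213.8] [315.5 209. ]
150 [332.  213.4] [314.3 181.4]
250 [332.2 212.8] [313.  150.6]
350 [332.6 212.1] [311.5 116.6]
cap1_top [(np.float64(0.53), array([316.8, 211.8])), (np.float64(0.49), array([326.1, 199.6])), (np.float64(0.34), array([337. , 198.5]))]
cap2_top [(np.float64(0.53), array([297.4, 202.8]))]
cap3_top [(np.float64(0.42), array([296. , 192.9]))]
cap4_top []
```

Run:
```python
from h import *
t=r.grab_frame("top");f=r.grab_frame("side")
c=onplane(t,(240+381/5-.5,130+247/5-.5),65); print(c, proj(f,c), proj(f,c-[0,0,40]))
for n,u in (("paint_tin",(204.7,216.4)),("jar",(450.8,164.7))):
    print(n,proj(f,onplane(t,u,0)))
for q in [(568.9,64.7,25)]: print(proj(f,q))
```

```text
[584.81746817  40.16377176  65.        ] [336.36395019 186.98482882] [336.45780276 197.51825449]
paint_tin [261.32928845 162.74007972]
jar [431.83693008 279.60469293]
[327.82389881 195.12401877]
```

Request:
{"fn": "drive_tool", "kwargs": {
  "moves": [
    [1,[-0.1,0,0.6],0],
    [1,[-0.1,0,1.2],0],
    [1,[-0.1,0,1.4],0],
    [1,[-0.1,0,1.4],0]
  ]
}}

```text
clock: 4.5
eef_pos: [487.3, -2.6, 37.6]
tcp_rot: [-3.141, -0.0, 3.14]
contact_force: [-0.0, 0.5, -0.3]
opening: -0.003
```

```bash
cat > look.py <<'E'
from h import *
import sys
f=r.grab_frame("side"); x,y=int(sys.argv[2]),int(sys.argv[3])
im=cv2.resize(f["color"][y:y+45,x:x+60,::-1],(780,585),interpolation=cv2.INTER_NEAREST)
p=r.sense()["eef_pos"]; print(p)
q=((proj(f,p)-[x,y]+.5)*13).astype(int); cv2.circle(im,tuple(int(v) for v in q),3,(0,255,0),-1)
cv2.imwrite(f"pics/{sys.argv[1]}.png",im)
E
python3 look.py d1 290 180
```

```text
[487.46834365  -2.60677732  37.80663071]
```

View pics/d1.png

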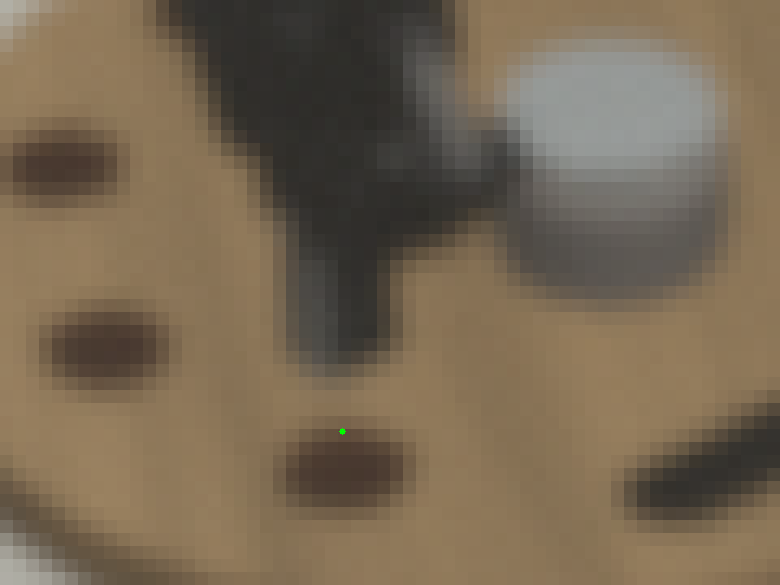

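Request:
{"fn": "drive_tool", "kwargs": {
  "moves": [
    [1,[-0.1,0,0.2],0],
    [1,[-0.1,0,0.4],0],
    [1,[-0.1,0,0.4],0]
  ]
}}

```text
clock: 4.92
eef_pos: [488.4, -2.6, 33.7]
tcp_rot: [-3.141, 0.0, 3.14]
contact_force: [0.4, 1.0, -0.6]
opening: 0.001
```

Request:
{"fn": "drive_tool", "kwargs": {
  "moves": [
    [1,[0,0,0.1],0],
    [1,[0,0,0.2],0],
    [1,[0,0,0.2],0]
  ]
}}

```text
clock: 5.3
eef_pos: [488.3, -2.6, 31.6]
tcp_rot: [-3.141, -0.0, 3.14]
contact_force: [0.3, 0.1, -0.6]
opening: 0.001
```

```bash
python3 look.py d2 290 180;python3 d.py 488.6 -2.9 30
```

```text
[488.31833577  -2.58453894  31.61953754]
p [488.32  -2.58  31.62] rpy [-3.1414e+00 -1.0000e-04  3.1397e+00] F [-0.02  0.05 -0.08] op 0.0010509995103250018 t 5.35
tool cm [-0.03 -0.03  0.16] yaw to pi deg -0.10560641147105798
```

View pics/d2.png

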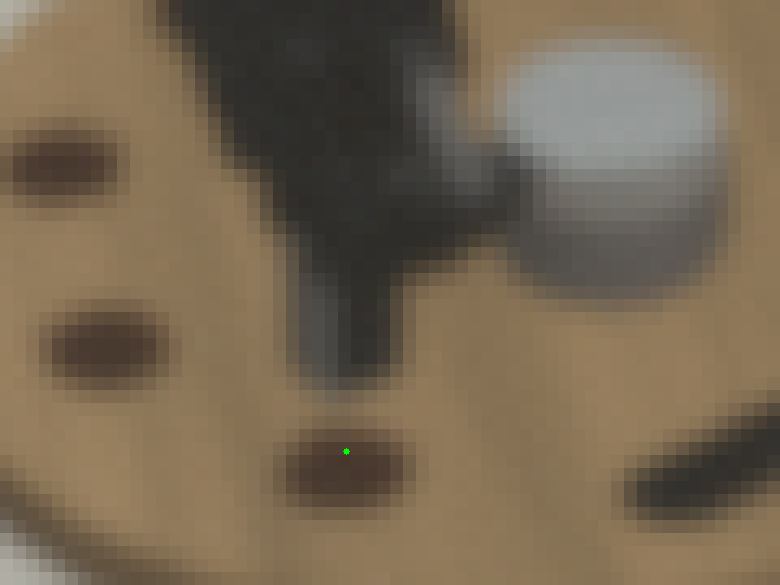

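Request:
{"fn": "drive_tool", "kwargs": {
  "moves": [
    [1,[0,0,0.15],0],
    [1,[0,0,0.3],0],
    [1,[0,0,0.4],0],
    [1,[0,0,0.4],0]
  ]
}}

```text
clock: 5.85
eef_pos: [488.2, -2.6, 27.5]
tcp_rot: [-3.141, -0.0, 3.14]
contact_force: [0.1, -0.4, 0.1]
opening: -0.0
```

```bash
python3 look.py d3 290 180;python3 d.py 488.6 -2.9 30
```

```text
[488.3092378   -2.60235281  27.5963967 ]
p [488.31  -2.6   27.6 ] rpy [-3.1414e+00 -1.0000e-04  3.1397e+00] F [-0.23  0.09  0.17] op 0.002109930648530427 t 5.9
tool cm [-0.03 -0.03 -0.24] yaw to pi deg -0.10682275605563518
```

View pics/d3.png

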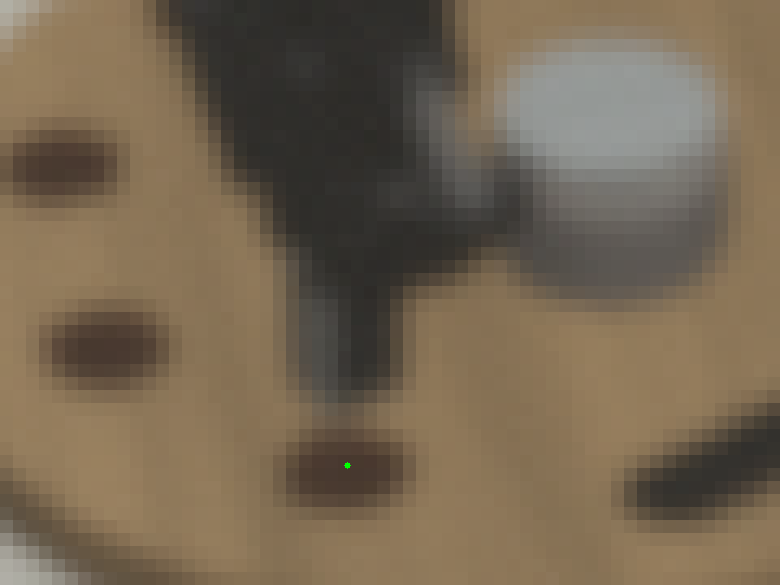

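Request:
{"fn": "drive_tool", "kwargs": {
  "moves": [
    [1,[0,0,0.1],0],
    [1,[0,0,0.2],0],
    [1,[0,0,0.25],0],
    [1,[0,0,0.25],0]
  ]
}}

```text
clock: 6.4
eef_pos: [488.2, -2.6, 25.0]
tcp_rot: [-3.141, -0.0, 3.14]
contact_force: [0.1, 0.3, -0.4]
opening: -0.001
```

Request:
{"fn": "drive_tool", "kwargs": {
  "moves": [
    [1,[0,0,0.1],0],
    [1,[0,0,0.15],0],
    [1,[0,0,0.15],0]
  ]
}}

```text
clock: 6.78
eef_pos: [488.2, -2.6, 23.5]
tcp_rot: [-3.141, -0.0, 3.14]
contact_force: [0.3, 0.9, -0.2]
opening: -0.003
```

Request:
{"fn": "drive_tool", "kwargs": {
  "moves": [
    [1,[0,0,0.1],0],
    [1,[0,0,0.2],0],
    [1,[0,0,0.2],0]
  ]
}}

```text
clock: 7.15
eef_pos: [488.1, -2.6, 21.4]
tcp_rot: [-3.141, -0.0, 3.14]
contact_force: [0.4, -0.6, 0.3]
opening: -0.004
```

```bash
python3 look.py d4 290 180;python3 d.py 488.6 -2.9 30
```

```text
[488.1754049   -2.61412922  21.43072603]
p [488.18  -2.61  21.43] rpy [-3.1414e+00 -5.0000e-04  3.1398e+00] F [-0.49  0.35 -0.82] op 0.003825364841242934 t 7.2
tool cm [-0.04 -0.03 -0.86] yaw to pi deg -0.10512334582443827
```

View pics/d4.png

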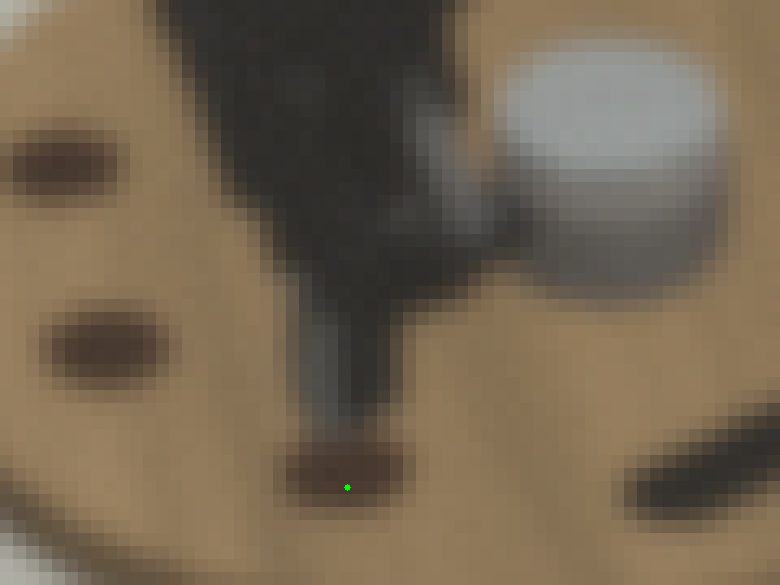

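Request:
{"fn": "drive_tool", "kwargs": {
  "moves": [
    [1,[0,0,0.1],0],
    [1,[0,0,0.2],0],
    [1,[0,0,0.2],0]
  ]
}}

```text
clock: 7.58
eef_pos: [488.1, -2.6, 19.3]
tcp_rot: [-3.141, -0.001, 3.14]
contact_force: [0.0, 1.0, 0.2]
opening: 0.001
```

Request:
{"fn": "drive_tool", "kwargs": {
  "moves": [
    [1,[0,0,0.1],0],
    [1,[0,0,0.15],0],
    [1,[0,0,0.15],0]
  ]
}}

```text
clock: 7.95
eef_pos: [488.0, -2.6, 17.8]
tcp_rot: [-3.141, -0.001, 3.14]
contact_force: [-1.0, -0.2, -1.0]
opening: -0.0
```

Request:
{"fn": "drive_tool", "kwargs": {
  "moves": [
    [1,[0,0,0.1],0],
    [1,[0,0,0.15],0],
    [1,[0,0,0.15],0]
  ]
}}

```text
clock: 8.32
eef_pos: [488.0, -2.6, 16.2]
tcp_rot: [-3.141, -0.001, 3.14]
contact_force: [0.1, -0.1, 0.0]
opening: 0.005
```

Request:
{"fn": "drive_tool", "kwargs": {
  "moves": [
    [1,[0,0,0.1],0],
    [1,[0,0,0.15],0],
    [1,[0,0,0.15],0]
  ]
}}

```text
clock: 8.7
eef_pos: [487.9, -2.6, 14.7]
tcp_rot: [-3.141, -0.001, 3.14]
contact_force: [-0.9, 1.0, -0.2]
opening: 0.001
```

```bash
python3 look.py d5 290 180;python3 d.py 488.6 -2.9 30
```

```text
[488.00118043  -2.6038457   14.7198626 ]
p [488.    -2.6   14.72] rpy [-3.1414e+00 -9.0000e-04  3.1397e+00] F [ 0.   -0.29 -0.24] op 0.0012486049927437173 t 8.75
tool cm [-0.06 -0.03 -1.53] yaw to pi deg -0.10896345659270423
```

View pics/d5.png

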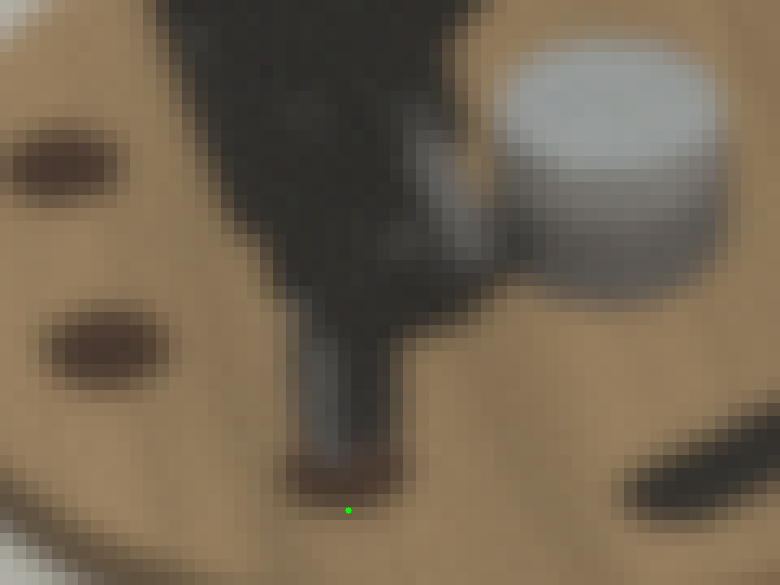

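Request:
{"fn": "drive_tool", "kwargs": {
  "moves": [
    [1,[0,0,0.05],0],
    [1,[0,0,0.1],0],
    [1,[0,0,0.1],0]
  ]
}}

```text
clock: 9.12
eef_pos: [488.0, -2.6, 13.7]
tcp_rot: [-3.141, -0.001, 3.14]
contact_force: [0.4, -0.5, 0.1]
opening: -0.002
```

Request:
{"fn": "drive_tool", "kwargs": {
  "moves": [
    [1,[0,0,0.05],0],
    [1,[0,0,0.1],0],
    [1,[0,0,0.1],0]
  ]
}}

```text
clock: 9.5
eef_pos: [487.9, -2.6, 12.6]
tcp_rot: [-3.141, -0.001, 3.14]
contact_force: [-0.5, -0.2, 0.4]
opening: -0.002
```

Request:
{"fn": "drive_tool", "kwargs": {
  "moves": [
    [1,[0,0,0.05],0],
    [1,[0,0,0.1],0],
    [1,[0,0,0.1],0]
  ]
}}

```text
clock: 9.88
eef_pos: [487.9, -2.6, 11.6]
tcp_rot: [-3.141, -0.001, 3.14]
contact_force: [-0.5, -0.1, -0.3]
opening: -0.001
```

```bash
python3 look.py d6 290 180;python3 - <<'E'
from h import *
s=r.sense(); print(s["joint_efforts"].round(2),s["qpos"].round(4))
a=cv2.imread("pics/a_side.png").astype(int); f=r.grab_frame("side"); b=f["color"][:,:,::-1].astype(int)
print(np.abs(a-b).max(2)[204:226,306:326])
E
```

```text
[487.85234727  -2.58728294  11.58315697]
[ -0.   -51.85 -19.89  -0.     0.    -0.  ] [-8.200e-03  4.344e-01  2.065e+00 -3.000e-04  6.434e-01 -1.577e+00]
[[ 1  2  1  3 12 32 57 80 90 94 96 97 98 95 96 96 94 85 75 62]
 [ 1  1  1  1  6 21 48 73 87 92 95 94 99 98 94 89 80 71 56 39]
 [ 2  1  1  1  4 22 48 70 80 86 93 98 98 95 85 71 56 42 29 17]
 [ 1  1  1  1  5 22 44 65 71 78 89 96 98 91 73 49 29 16  8  5]
 [ 1  1  2  3  4 21 43 62 64 69 85 95 96 86 65 34 12  3  1  2]
 [ 1  2  1  2  6 18 42 60 64 70 85 92 95 84 58 27  8  2  1  1]
 [ 2  1  1  1  3 15 38 59 63 69 81 93 93 83 60 27  7  1  2  0]
 [ 2  1  2  0  4 16 36 55 56 62 77 83 87 83 59 26  8  1  2  1]
 [ 1  1  1  1  2 14 33 47 46 47 61 70 77 74 52 24  5  0  0  2]
 [ 3  1  1  3  2  8 23 33 26 24 36 44 50 50 38 19  4  1  2  1]
 [ 1  1  1  2  1  5 10 15 16 19 15 23 23 23 18  7  1  2  1  1]
 [ 1  1  2  2  1  1  3  4 15 21 13  8  9  6  6  1  1  1  1  1]
 [ 2  1  1  1  1  1  1  3 11 15 10  5  2  0  1  0  2  0  1  2]
 [ 1  2  1  1  2  1  1  1  2  4  5  2  1  1  2  2  3  1  1  0]
 [ 1  0  1  1  2  1  2  0  1  0  1  2  1  1  1  0  2  2  2  2]
 [ 1  2  1  1  1  1  2  0  0  1  1  1  1  2  1  2  1  3  1  1]
 [ 1  2  1  1  1  3  1  1  0  3  2  1  1  0  1  1  1  2  1  1]
 [ 2  1  1  1  2  2  1  2  1  0  1  1  1  3  1  1  2  0  1  2]
 [ 1  2  1  2  2  1  1  1  2  2  3  2  1  2  1  1  1  1  2  2]
 [ 2  1  1  1  2  1  1  3  2  0  3  2  3  1  1  1  1  1  2  1]
 [ 1  1  1  2  2  1  2  0  1  0  1  2  2  1  1  0  0  2  1  1]
 [ 1  2  1  1  2  3  0  2  2  0  1  1  2  2  2  1  0  2  2  1]]
```

View pics/d6.png

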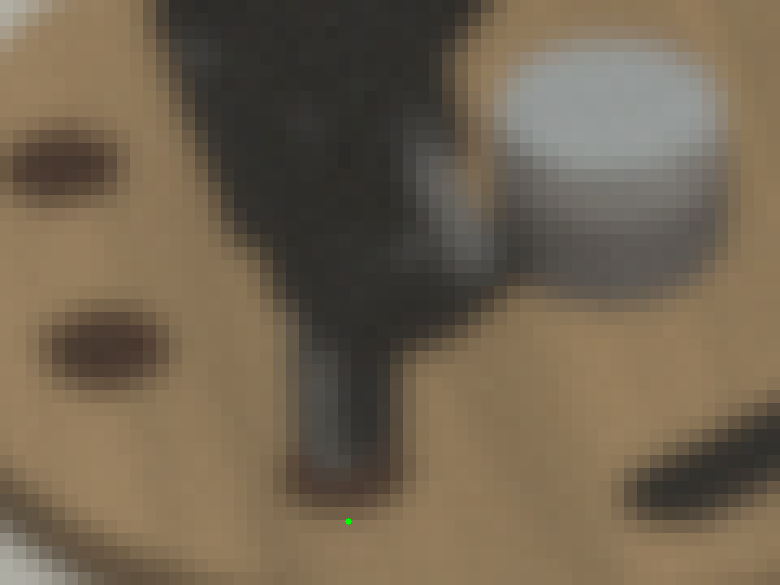

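Request:
{"fn": "drive_tool", "kwargs": {
  "moves": [
    [1,[0,0,0.05],0],
    [1,[0,0,0.1],0],
    [1,[0,0,0.1],0]
  ]
}}

```text
clock: 10.35
eef_pos: [487.9, -2.6, 10.5]
tcp_rot: [-3.141, -0.001, 3.14]
contact_force: [-0.5, 0.7, -0.3]
opening: -0.004
```

Request:
{"fn": "drive_tool", "kwargs": {
  "moves": [
    [1,[0,0,0.05],0],
    [1,[0,0,0.1],0],
    [1,[0,0,0.1],0]
  ]
}}

```text
clock: 10.72
eef_pos: [487.9, -2.6, 9.6]
tcp_rot: [-3.141, -0.001, 3.14]
contact_force: [-0.9, -0.1, 2.3]
opening: -0.003
```

Request:
{"fn": "drive_tool", "kwargs": {
  "moves": [
    [1,[0,0,0.05],0],
    [1,[0,0,0.1],0],
    [1,[0,0,0.1],0]
  ]
}}

```text
clock: 11.1
eef_pos: [488.0, -2.6, 8.6]
tcp_rot: [-3.141, -0.001, 3.14]
contact_force: [-1.3, 0.3, 2.2]
opening: -0.003
```

Request:
{"fn": "drive_tool", "kwargs": {
  "moves": [
    [1,[0,0,0.05],0],
    [1,[0,0,0.1],0],
    [1,[0,0,0.1],0]
  ]
}}

```text
clock: 11.48
eef_pos: [487.9, -2.6, 7.6]
tcp_rot: [-3.141, -0.001, 3.14]
contact_force: [-0.5, 0.1, 3.0]
opening: 0.0
```

Request:
{"fn": "drive_tool", "kwargs": {
  "moves": [
    [1,[0,0,0.05],0],
    [1,[0,0,0.1],0],
    [1,[0,0,0.1],0]
  ]
}}

```text
clock: 11.85
eef_pos: [487.9, -2.6, 6.5]
tcp_rot: [-3.141, -0.001, 3.14]
contact_force: [-0.7, 1.0, 3.0]
opening: 0.004
```

Request:
{"fn": "drive_tool", "kwargs": {
  "moves": [
    [1,[0,0,0.05],0],
    [1,[0,0,0.1],0],
    [1,[0,0,0.1],0]
  ]
}}

```text
clock: 12.22
eef_pos: [488.0, -2.6, 6.2]
tcp_rot: [-3.141, -0.001, 3.14]
contact_force: [-4.3, 0.1, 13.9]
opening: 0.003
```

Request:
{"fn": "drive_tool", "kwargs": {
  "moves": [
    [1,[0,0,-0.7],0],
    [1,[0,0,-1.4],0],
    [1,[0.4,1.2,-1.4],0],
    [1,[1.0,2.8,-1.4],0],
    [1,[1.7,4.6,-1.4],0],
    [1,[2.2,6.0,-1.4],0],
    [1,[2.4,6.7,-1.4],0],
    [1,[2.4,6.7,-1.4],0]
  ]
}}

```text
clock: 13.22
eef_pos: [464.0, 65.0, 20.2]
tcp_rot: [-3.141, -0.001, 3.141]
contact_force: [0.4, -0.3, 0.2]
opening: -0.0
```

```bash
python3 look.py e1 280 185;python3 d.py 464 64.6 11
python3 - <<'E'
from h import *
t=r.grab_frame("top"); cv2.imwrite("pics/e1t.png",cv2.resize(t["color"][150:240,250:370,::-1],(800,600),interpolation=3))
E
```

```text
[464.25015446  64.6637705   20.1671387 ]
p [464.25  64.66  20.17] rpy [-3.1414e+00 -8.0000e-04  3.1404e+00] F [-0.28 -0.29 -0.16] op -0.00019209413870563326 t 13.275
tool cm [ 0.02 -0.01  0.92] yaw to pi deg -0.06550407584828122
```

View pics/e1.png

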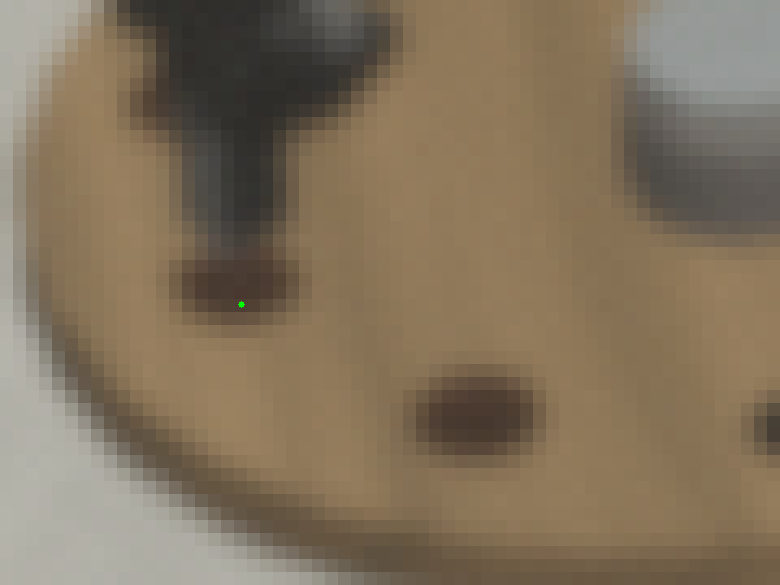

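View pics/e1t.png

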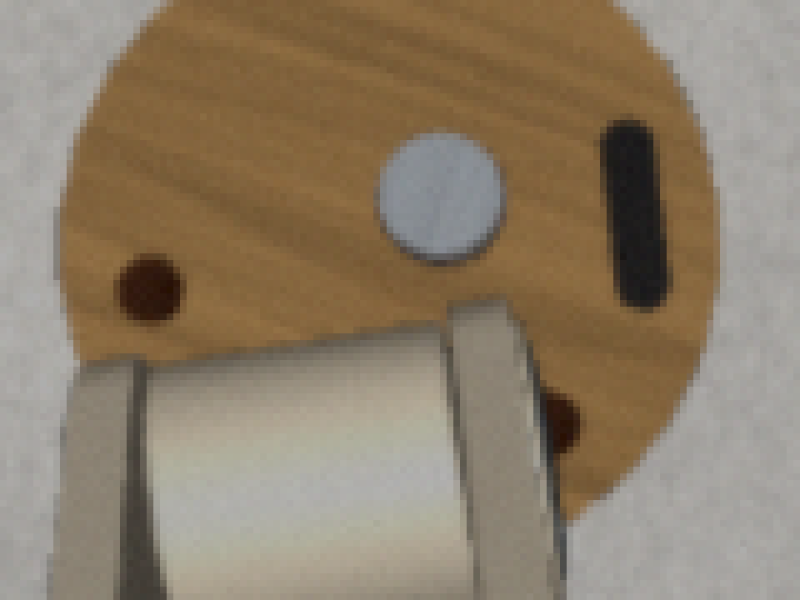

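Request:
{"fn": "drive_tool", "kwargs": {
  "moves": [
    [1,[0,0,0.4],0],
    [1,[0,0,0.8],0],
    [1,[0,0,0.95],0],
    [1,[0,0,1.05],0],
    [1,[0,0,1.15],0],
    [1,[0,0,1.2],0],
    [1,[0,0,1.2],0]
  ]
}}

```text
clock: 14.2
eef_pos: [464.3, 64.4, 8.2]
tcp_rot: [-3.141, -0.001, 3.14]
contact_force: [-0.9, -0.6, 2.6]
opening: 0.0
```

Request:
{"fn": "drive_tool", "kwargs": {
  "moves": [
    [1,[0,0,0.05],0],
    [1,[0,0,0.1],0],
    [1,[0,0,0.15],0],
    [1,[0,0,0.15],0]
  ]
}}

```text
clock: 14.7
eef_pos: [464.3, 64.4, 6.6]
tcp_rot: [-3.141, -0.001, 3.14]
contact_force: [-1.7, -1.2, 1.8]
opening: 0.003
```

Request:
{"fn": "drive_tool", "kwargs": {
  "moves": [
    [1,[0,0,0.05],0],
    [1,[0,0,0.1],0],
    [1,[0,0,0.1],0]
  ]
}}

```text
clock: 15.08
eef_pos: [464.4, 64.4, 6.2]
tcp_rot: [-3.141, -0.001, 3.14]
contact_force: [-4.0, -2.0, 12.3]
opening: -0.004
```

Request:
{"fn": "drive_tool", "kwargs": {
  "moves": [
    [1,[0,0,-0.7],0],
    [1,[0,0,-1.4],0],
    [1,[-0.4,1.2,-1.4],0],
    [1,[-1.0,2.8,-1.4],0],
    [1,[-1.7,4.6,-1.4],0],
    [1,[-2.2,6.0,-1.4],0],
    [1,[-2.4,6.8,-1.4],0],
    [1,[-2.4,6.8,-1.4],0],
    [1,[-2.4,6.8,-1.0],0],
    [1,[-2.4,6.8,-0.6],0],
    [1,[-2.4,6.8,-0.6],0]
  ]
}}

```text
clock: 16.45
eef_pos: [488.0, 131.9, 11.7]
tcp_rot: [-3.141, -0.002, 3.139]
contact_force: [-0.2, 0.2, -0.0]
opening: 0.0
```

```bash
python3 look.py f1 270 175;python3 d.py 488.5 132.1 8.2
```

```text
[488.19274939 132.0245708   11.89963779]
p [488.19 132.02  11.9 ] rpy [-3.1412e+00 -1.3000e-03  3.1395e+00] F [-0.34  0.41 -0.06] op 0.0028667765896846034 t 16.5
tool cm [-0.03  0.01  0.37] yaw to pi deg -0.11919831578333628
```

View pics/f1.png

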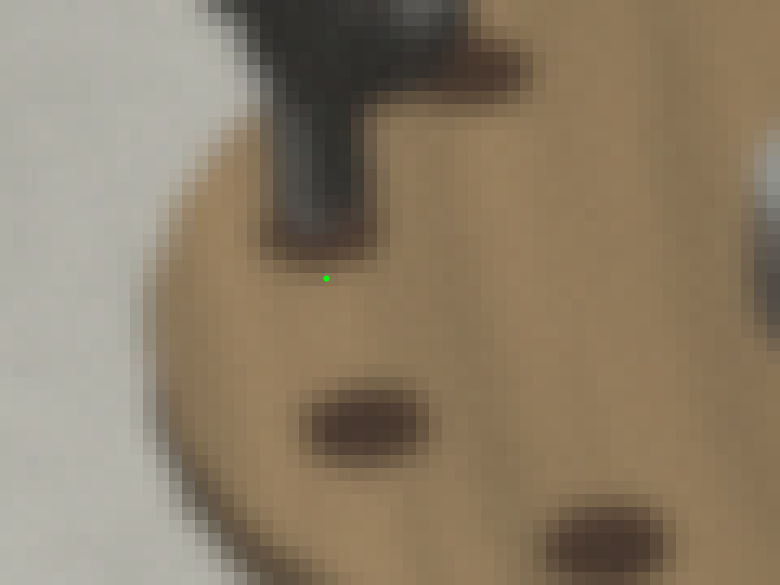

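The tip sits centrally over cap3 at zoom (318,240), and caps 2 and 1 are behind at (365,425) and (605,545). I'll press now.

Request:
{"fn": "drive_tool", "kwargs": {
  "moves": [
    [1,[0,0,0.1],0],
    [1,[0,0,0.2],0],
    [1,[0,0,0.3],0],
    [1,[0,0,0.4],0],
    [1,[0,0,0.45],0],
    [1,[0,0,0.5],0],
    [1,[0,0,0.5],0]
  ]
}}

```text
clock: 17.38
eef_pos: [488.2, 132.0, 6.9]
tcp_rot: [-3.141, -0.001, 3.14]
contact_force: [-0.1, -0.8, 2.8]
opening: -0.001
```

Request:
{"fn": "drive_tool", "kwargs": {
  "moves": [
    [1,[0,0,0.05],0],
    [1,[0,0,0.1],0],
    [1,[0,0,0.12],0],
    [1,[0,0,0.12],0]
  ]
}}

```text
clock: 17.88
eef_pos: [488.3, 132.0, 6.2]
tcp_rot: [-3.141, -0.001, 3.139]
contact_force: [-2.7, -1.3, 11.0]
opening: 0.0
```

Request:
{"fn": "drive_tool", "kwargs": {
  "moves": [
    [1,[0,0,-0.7],0],
    [1,[0,0,-1.4],0],
    [1,[-1.1,0.6,-1.4],0],
    [1,[-2.6,1.5,-1.4],0],
    [1,[-4.2,2.4,-1.4],0],
    [1,[-5.5,3.2,-1.4],0],
    [1,[-6.2,3.6,-1.4],0],
    [1,[-6.2,3.6,-1.4],0],
    [1,[-6.2,3.6,-1.0],0],
    [1,[-6.2,3.6,-0.6],0],
    [1,[-6.2,3.6,-0.6],0]
  ]
}}

```text
clock: 19.25
eef_pos: [549.8, 167.6, 11.7]
tcp_rot: [-3.141, -0.002, 3.139]
contact_force: [-0.6, 0.8, 0.2]
opening: 0.002
```

```bash
python3 look.py g1 280 160;python3 d.py 550.5 168.1 6.9
```

```text
[550.02247521 167.7073086   11.92090283]
p [550.02 167.71  11.92] rpy [-3.1411e+00 -1.7000e-03  3.1394e+00] F [-0.01  0.42 -0.49] op -0.0008504877649179158 t 19.3
tool cm [-0.05  0.04  0.5 ] yaw to pi deg -0.12438981234325297
```

View pics/g1.png

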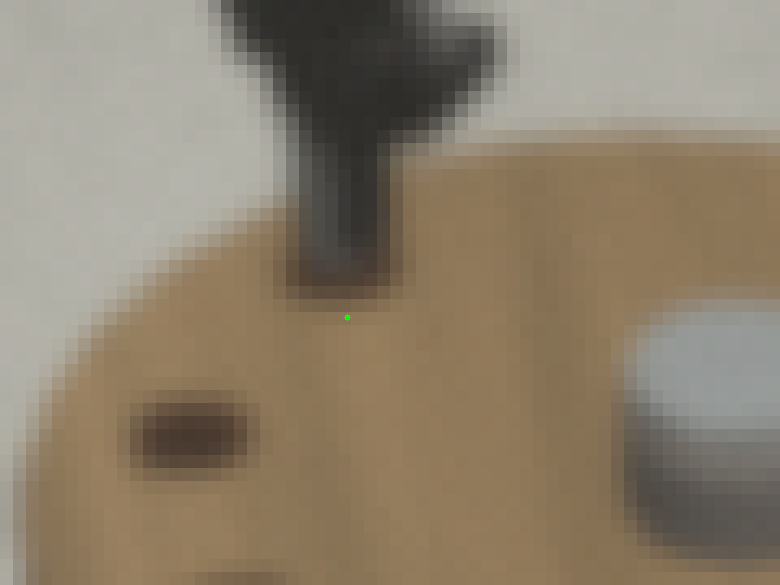

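The tip is centred over cap4 at zoom (345,270), and the tin is well clear.

Request:
{"fn": "drive_tool", "kwargs": {
  "moves": [
    [1,[0,0,0.1],0],
    [1,[0,0,0.2],0],
    [1,[0,0,0.3],0],
    [1,[0,0,0.4],0],
    [1,[0,0,0.45],0],
    [1,[0,0,0.5],0],
    [1,[0,0,0.5],0]
  ]
}}

```text
clock: 20.18
eef_pos: [550.1, 167.7, 6.9]
tcp_rot: [-3.141, -0.002, 3.139]
contact_force: [0.2, -0.6, 1.6]
opening: -0.001
```

Request:
{"fn": "drive_tool", "kwargs": {
  "moves": [
    [1,[0,0,0.05],0],
    [1,[0,0,0.1],0],
    [1,[0,0,0.12],0],
    [1,[0,0,0.12],0]
  ]
}}

```text
clock: 20.68
eef_pos: [550.2, 167.7, 6.3]
tcp_rot: [-3.141, -0.001, 3.139]
contact_force: [-2.4, -1.3, 10.5]
opening: 0.002
```

Request:
{"fn": "drive_tool", "kwargs": {
  "moves": [
    [1,[0,0,-2],0],
    [1,[0,0,-5],0],
    [1,[0,0,-9],0],
    [1,[0,0,-13],0],
    [1,[3,2,-16],0],
    [1,[7,5,-17],0],
    [1,[11,8,-18],0],
    [1,[15,11,-18],0],
    [1,[19,14,-18],0],
    [1,[22,17,-18],0],
    [1,[24,19,-18],0],
    [1,[24,19,-18],0]
  ]
}}

```text
clock: 22.18
eef_pos: [309.6, 359.2, 186.4]
tcp_rot: [-3.141, -0.002, -3.141]
contact_force: [0.5, 0.6, 0.4]
opening: 0.004
```

```bash
python3 fit.py | head -3
python3 - <<'E'
from h import *
a={n:cv2.imread(f"pics/a_{n}.png") for n in("top","side")}
ims=[]
for n,(x,y) in {"top":(240,130),"side":(250,140)}.items():
    f=r.grab_frame(n); cv2.imwrite(f"pics/z_{n}.png",f["color"][:,:,::-1])
    ims.append(cv2.resize(f["color"][y:y+120,x:x+160,::-1],(400,300),interpolation=3)); ims.append(cv2.resize(a[n][y:y+120,x:x+160],(400,300),interpolation=3))
cv2.imwrite("pics/z.png",np.vstack([np.hstack(ims[:2]),np.hstack(ims[2:])]))
print(r.sense()["eef_pos"],r.sense()["contact_force"])
E
```

```text
top [[331.7, 213.3], [308.5, 222.3], [285.0, 214.3], [272.4, 193.2]] [[488.4, -2.5], [464.2, 64.6], [488.4, 131.6], [550.1, 167.3]]
side [[316.1, 216.7], [297.8, 207.3], [294.2, 193.1], [305.8, 181.1]] [[482.3, -12.2], [458.5, 54.4], [482.4, 121.3], [543.5, 157.0]]
['top'] [568.791  64.392   2.793] [-0.   0.6  0.4  0.2  0.1 -0.3 -0.4 -0.5]
[311.33502419 357.84283225 186.48648071] [-0.83706241 -0.17556204  0.19286069]
```

View pics/z.png

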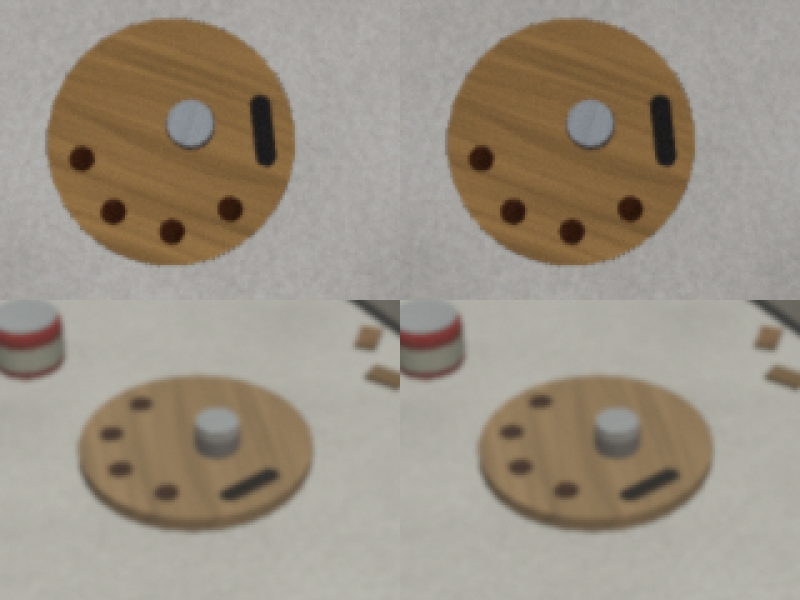

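View pics/z_side.png

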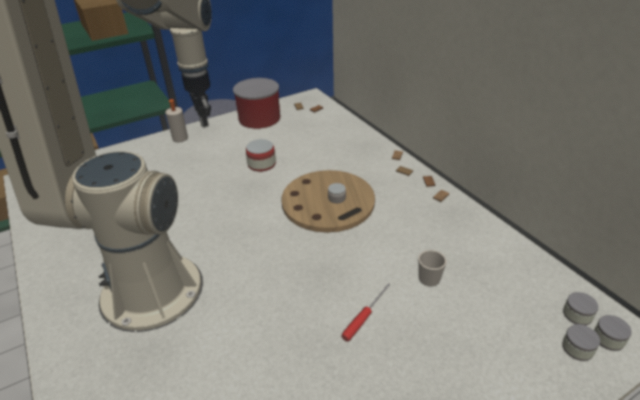

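```bash
python3 -c "
from h import *
s=r.sense();print(s['clock'],np.abs(s['qvel']).max(),s['contact_force']);print(r.sign_off())"
```

```text
22.575 0.00321372272399368 [-0.83706241 -0.17556204  0.19286069]
the job is handed in; nothing more can be done
None
```

All four caps were pressed home in one low pass, from cap1 beside the hand slot to cap4, and the job is handed in. It took 22.6 s of the 58 s allowed. Between caps I lifted the shut fingertips about 14 mm.

**Caps home:** Each cap slid at about 2–3 N, then met a firm stop at 10.5–14 N. All four stopped at the same TCP reading, 6.2–6.3 mm. In the side picture all four sit 0.7–0.9 px lower than at the start, which matches 3–4 mm of travel.

**Rest of the scene:** In the before and after pictures the tin and the caps' positions had not shifted. The paint tin, jar and screwdriver looked in place by eye; I did not measure them again. The arm finished well clear, with no contact force beyond sensor noise.

**What disagreed:**
- The fingertips really sit about 25 mm higher than the TCP height reading says, so I set the pressing depth by force and the side picture.
- The two cameras differed by about 4–6 mm on cap positions. I used the top camera, and the side view showed the tips centred over each cap.

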